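# Switch on a guarded toggle

### The arm

A 6-joint arm with a two-finger parallel gripper is mounted at the origin on a cart in front of the work surface, level with it; the furniture and walls round the work are solid. World frame = base frame: x ahead of the robot, y to its left, z up, the work surface at z = 0. Lengths are in mm, angles in rad, forces in N, time in s.
With the tool pointing down it reaches from about 300 to 775 mm from the base axis. Payload 14.6 kg.
Tool frame: the origin (TCP) lies midway between the tips of the shut fingers; the grasp point (between the pads) lies 19 mm behind it; z points along the fingers, y is the line along which they close (so a half turn about z gives the same grasp; the last joint's range is limited). The gripper opens to 94 mm and grips with 3 to 60 N. Pads are 16 mm wide; open, the fingers measure 119 mm over their backs; the gripper's body (75 mm by 177 mm) begins 78 mm behind the grasp point.
Start: joints at [-1.201, 0.3, 1.521, -0, 1.321, -0.067], TCP at [232.665, -498.353, 205.446] pointing down, gripper open.
Joint ranges: [-3.03, 3.03], [-0.79, 2.21], [0.23, 2.52], [-1.04, 4.18], [0, 3.07], [-2.55, 2.55]. Speed limits (rad/s): [2.22, 2.22, 2.57, 3.14, 3.14, 3.14].

### API

Orientations are given as a 3x3 rotation matrix whose columns are the frame's x, y, z axes.
In Python, from rig import * gives the robot as it stands.
- The arm moves only by the shell command python3 -m pendant 'ROWS'. ROWS is JSON, a list of rows, each a list of 3 entries, a list of its own where there are three numbers: the finger opening in mm, from 0 to 94, then the shift along the tool's x, y, z in units of 50 mm (1.0 is 50 mm), then the turn about the tool's z in units of 6 degrees (1.0 is 6 degrees). A call has exactly 5 rows; each row shifts and turns the commanded pose from where the row before left it, along the tool's axes as they then stand; what a row does not reach is not made up. A row lasts 1/10 s, in which the tool goes at most 50 mm and 8.59 degrees, less where a joint would pass 70% of its speed; a pose out of reach is approached as far as the arm can. A call is refused whole if a number of a shift passes 1 or a number of a turn 1, either way. A call with a gripper value outside its range is refused whole. The fingers move at their own pace and stop on an object; the grip force is fixed at half the most. Time passes only in rows, so rows that do not move let the fingers close, or fill a call up. It gives the time, the measured TCP pose, the force, the opening and the grip force at its end, in the units of the state.
- get_obs(): the state, without advancing time (a new reading comes with each control period).
- get_image(name): name is "side" or "top" or "wrist"; returns a dict with "image" (480x640x3 uint8, blue, green, red), "K" (3x3 intrinsics, pixels), "view" (4x4, takes a point from world to camera coordinates). Camera axes: x right, y down, z forward; pixel columns grow to the right and rows downward; lengths in mm; the calibration is good to about 2 mm. The wrist camera is an equidistant fisheye: a pixel r from the principal point sees the ray r / f radians off the axis. A picture is of the moment at which its call begins. There is no depth.
- finish_job(): hands the job in; it is judged then, once.
The state is a dict: "t": time; "joint_pos": joint angles; "dq": joint speeds; "effort": joint torques, N m; "ee_pos": TCP position; "orientation": TCP orientation; "force": force on the tool from outside, world axes, zero at the start; "torque": the same for the moment, N m; "gripper_width": finger opening in mm; "gripper_force": force on a finger pad.
Only numpy, scipy, OpenCV 4.12 (cv2) and the standard library are available. Lean on these libraries where they do the work, as an engineer would, in place of code of your own. Each camera call takes 0.05 s, during which the arm holds its last target. There are 200 camera calls.

### The job

Switch on the guarded toggle: with a fingertip lift the hinged guard by its front lip, and with the guard up push the black paddle beneath it all the way over, away from the robot; then take the finger out and let the guard drop fully shut. Only push, do not grip anything, go gently, and leave the other switch box (the bare paddle without a guard) and the things standing about where they are.

Things in the scene. Friction and masses are not known exactly. Their poses are not given: they have to be found in the camera images.
- guarded_switch: White box fixed on the worktop, 80 mm deep (x -30 to +50), 124 wide (y), flat top panel at z 35; origin on the worktop; +x points away from the robot toward the back (cable gland) side, +z up. Carries the grey guard and under it a black paddle on a 3 mm bezel; the panel is otherwise bare.
- guard (a joint): angle of the grey guard: 0 shut, 1.25 rad at its upper stop. Its weight and a light spring always pull it shut (0.4 to 0.8 N at the lip); it never stays up by itself, so keep it up, e.g. its lip resting on the front of a forward-leaning finger, while the tip flips the paddle. Hood open underneath, 4 mm walls, 80 mm between its two cheeks; shut, its top is 81 mm above the worktop, its lip's underside 50.
- guard_hinge (a point): fixed point on the guard's hinge axis, midway: x +26, y 0, z 47 mm in the frame of guarded_switch; the axis runs along that frame's y.
- guard_lip (a point): middle of the guard's lip edge, a 6 mm thick rolled edge 84 mm wide, at the foot of the front wall and pointing toward the robot; shut, it is at x -46, z 53 mm in the frame of guarded_switch, 72 mm from the hinge axis. It overhangs the box's front face (x -30) by 19 mm, with only the worktop beneath. Swings with the guard.
- toggle (a joint): angle of the paddle under the guard: 0 off (leaning toward the robot, tip at x -16, z 67 mm in the frame of guarded_switch), 0.84 rad on (at its stop, tip at x +12, z 67); pivot at x -2, z 36. Stays where it is left; about 1.5 N at the tip moves it, and its stop is hard.
- toggle_tip (a point): middle of the paddle's top edge (24 mm wide, 8 to 9 mm thick, 34 mm from its pivot), near z 67 mm; moves with the paddle.
- bare_switch: White box fixed on the worktop, 80 mm deep (x -30 to +50), 124 wide (y), flat top panel at z 35; origin on the worktop; +x points away from the robot toward the back (cable gland) side, +z up. Carries an identical black paddle but no guard; to be left alone.
- bare_toggle_tip (a point): middle of the top edge of the unguarded paddle, moves with it; to be left alone.
- vial: brown vial, 22 mm across, 45 tall, standing loose between the boxes; origin under its middle; a bystander.
- driver: screwdriver, 160 mm long, 24 thick, lying loose between the boxes; origin at worktop height under its middle, length along its own y; a bystander.
- cup: clear sample cup, 16 mm across, 24 tall, standing loose at the back; origin under its middle; a bystander.
- pen: marker pen, 135 mm long, 17 thick, lying loose at the right; origin at worktop height under its middle; a bystander.

How it is judged:
By the outcome, as a careful person would: the job done as asked, in the order asked, and still so for the second after the job is handed in, with the robot touching nothing.
It also fails if it takes over 40 s, if anything falls off the work surface, if the arm or the gripper's body presses on something with over 40 N, if the wrist force passes 120 N, or if a joint passes its speed limit or range.

## Working session

There is one attempt and no reset: what is moved stays moved. The work goes in short steps, Python scripts to look and compute and a shell command to move; the robot and the scene stay as the last step left them, time stands still between calls to the robot, and variables do not carry over. Pictures are saved under pics/ and viewed, at most 12 in all, crops included, and the job is handed in when it is done.

```bash
mkdir -p pics; python3 - <<'E'
from rig import *
import cv2,numpy as np
for n in("side","top"):
    d=get_image(n);cv2.imwrite(f"pics/{n}0.png",d["image"]);print(n,d["K"],np.round(d["view"],3))
o=get_obs();print(o["t"],o["ee_pos"],np.round(o["orientation"],3),o["force"])
E
```

```text
side [[476.89237887   0.         319.95857103]
 [  0.         476.89237887 241.60897584]
 [  0.           0.           1.        ]] [[-8.79000e-01 -4.77000e-01  9.00000e-03  5.25203e+02]
 [-2.66000e-01  4.74000e-01 -8.40000e-01  2.03558e+02]
 [ 3.97000e-01 -7.40000e-01 -5.43000e-01  7.48699e+02]
 [ 0.00000e+00  0.00000e+00  0.00000e+00  1.00000e+00]]
top [[506.17322862   0.         319.10637634]
 [  0.         506.17322862 245.75997933]
 [  0.           0.           1.        ]] [[-4.000000e-03 -1.000000e+00 -3.000000e-03  8.182000e+00]
 [-9.940000e-01  5.000000e-03 -1.100000e-01  5.791990e+02]
 [ 1.100000e-01  3.000000e-03 -9.940000e-01  1.149142e+03]
 [ 0.000000e+00  0.000000e+00  0.000000e+00  1.000000e+00]]
0.1 [ 232.57572918 -498.15328897  204.95915925] [[ 0.906  0.423 -0.   ]
 [ 0.423 -0.906  0.001]
 [ 0.    -0.001 -1.   ]] [ 0.32160119 -0.48255986 -0.14684137]
```

View pics/side0.png

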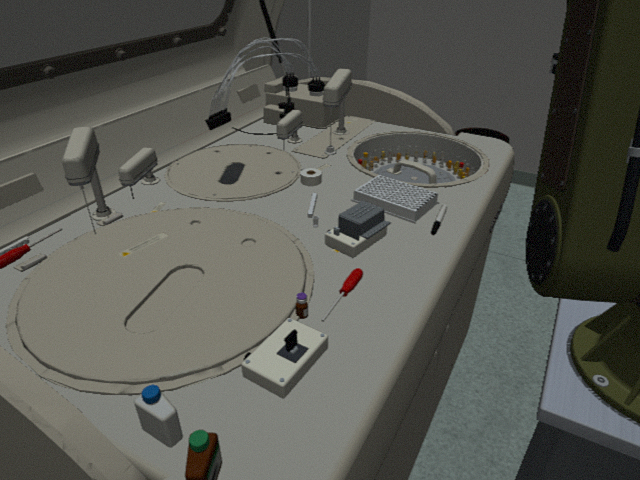

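View pics/top0.png

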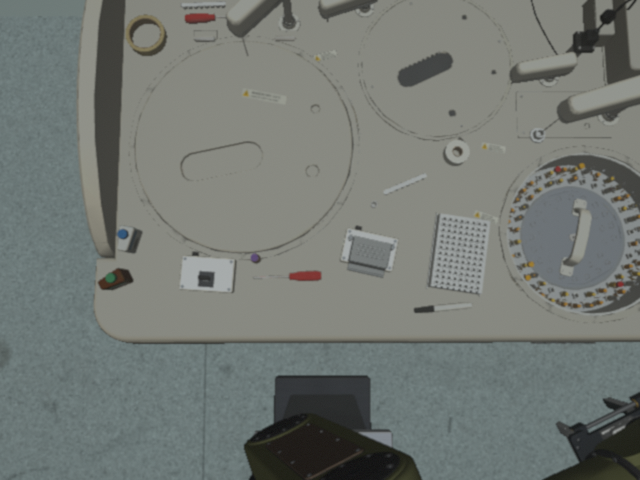

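The guarded box sits near (369,252) in the top view and (355,230) in the side view. The bare box is near (208,273) in the top view, the driver at (290,276) and the pen at (440,308). I'll zoom in on both views.

```bash
python3 - <<'E'
import cv2,numpy as np
a=cv2.imread("pics/top0.png")[220:285,330:410];b=cv2.imread("pics/side0.png")[195:260,315:395]
r=lambda i:cv2.resize(i,None,fx=7,fy=7,interpolation=cv2.INTER_CUBIC)[:,:]
for n,i in(("a",a),("b",b)):
    i=r(i)
    i=cv2.convertScaleAbs(i,alpha=1.3,beta=20)
    for k in range(0,80,10):cv2.line(i,(k*7,0),(k*7,8),(0,0,255),1)
    for k in range(0,65,10):cv2.line(i,(0,k*7),(8,k*7),(0,0,255),1)
    cv2.imwrite(f"pics/{n}.png",i)
E
```

```text
(no output)
```

View pics/a.png

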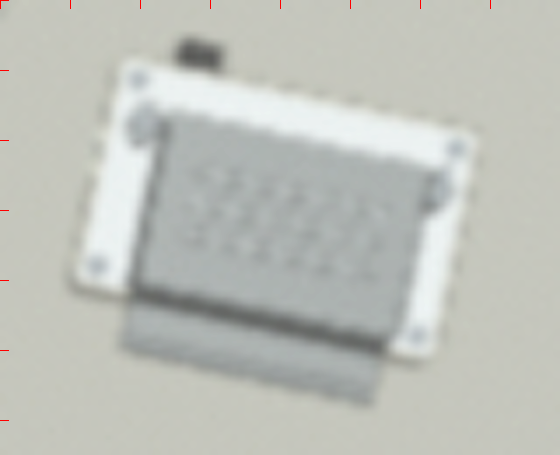

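View pics/b.png

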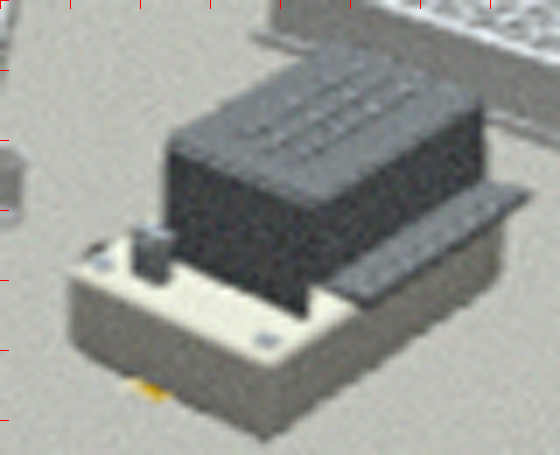

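```bash
cat >h.py <<'E'
import numpy as np,cv2
from rig import *
def proj(d,P):
    P=np.asarray(P,float)@d["view"][:3,:3].T+d["view"][:3,3]
    q=P@np.array(d["K"]).T;return q[:,:2]/q[:,2:]
def Rz(a):c,s=np.cos(a),np.sin(a);return np.array([[c,-s,0],[s,c,0],[0,0,1]])
E
python3 - <<'E'
from h import *
from scipy.optimize import least_squares
T,S=get_image("top"),get_image("side")
tp=[((50,62,35),(118,58)),((50,-62,35),(478,135)),((-30,-62,35),(432,360)),((-30,62,35),(72,288)),((-49,42,53),(122,347)),((-49,-42,53),(372,405))]
sp=[((-30,62,35),(268,365)),((50,62,35),(68,272)),((-30,62,0),(265,440)),((50,62,0),(70,345)),((-49,42,53),(372,303)),((-49,-42,53),(530,192))]
def prep(L,off):return np.array([a for a,_ in L],float),(np.array([b for _,b in L])+.5)/7-.5+off
A,a=prep(tp,(330,220));B,b=prep(sp,(315,195))
def f(p,w=3):
    g=lambda d,P,q:(proj(d,P@Rz(p[2]).T+[p[0],p[1],0])-q).ravel()
    r=[]
    if w&1:r.append(g(T,A,a))
    if w&2:r.append(g(S,B,b))
    return np.concatenate(r)
for w in(1,2,3):
    s=least_squares(f,[570,-100,-.2],args=(w,));print(s.x,np.round(s.fun,1))
p=s.x
for n,q in dict(lip=(-46,0,53),tip=(-16,0,67),hinge=(26,0,47)).items():print(n,Rz(p[2])@q+[p[0],p[1],0])
def back(d,u,z):
    V=np.array(d["view"]);R,t=V[:3,:3],V[:3,3];c=-R.T@t
    r=R.T@np.linalg.inv(d["K"])@[*u,1];return c+r*(z-c[2])/r[2]
for n,u,z in(("vial",(255,258),45),("drv",(290,276),12),("drvend",(321,275),12),("pen",(415,309),8),("pen2",(470,306),8),("rackL",(432,290),20),("rackTL",(440,214),20),("cup",(374,205),20)):print(n,back(T,u,z).round())
E
```

```text
[ 5.60282015e+02 -1.08132583e+02 -2.12665712e-01] [-0.1 -0.7  0.6 -0.8  0.6  0.6 -0.5 -0.1 -0.5  0.8  0.   0.1]
[ 5.59807347e+02 -1.12671912e+02 -2.28300067e-01] [ 0.6 -1.3 -0.2 -1.8  0.2  1.9 -0.7  1.3 -0.5 -0.4  0.5  0. ]
[ 5.59824000e+02 -1.09547105e+02 -2.16353573e-01] [ 0.6 -0.5  1.2 -0.5  1.1  0.9  0.1 -0.   0.1  0.9  0.5  0.3  0.3 -0.5
 -0.8 -0.9 -0.   2.7 -1.3  2.3 -0.7  0.3 -0.1  0.5]
lip [514.89641134 -99.67230122  53.        ]
tip [ 544.19701288 -106.11239045   67.        ]
hinge [ 585.21785504 -115.12851538   47.        ]
vial [550. 153.  45.]
drv [510.  75.  12.]
drvend [512.   2.  12.]
pen [ 432. -219.    8.]
pen2 [ 438. -348.    8.]
rackL [ 476. -257.   20.]
rackTL [ 655. -281.   20.]
cup [ 677. -125.   20.]
```

The box is at about (560, -109) with yaw -0.215. The tool can only point straight down, so I'll use a vertical shut finger. It starts low in front of the lip, presses lightly and rises, so friction carries the lip up. The tip can then go in low (z about 48) to push the paddle.

```bash
python3 -m pendant '[[0,[0,0,0],1],[0,[0,0,0],1],[0,[0,0,0],1],[0,[0,0,0],1],[0,[0,0,0],1]]'; python3 -m pendant '[[0,[0,0,0],1],[0,[0,0,0],0.2],[0,[0.33,-0.9,0],0],[0,[0.33,-0.9,0],0],[0,[0.33,-0.9,0],0]]'; python3 -m pendant '[[0,[0.33,-0.9,0],0],[0,[0.33,-0.9,0],0],[0,[0.33,-0.9,0],0],[0,[0.33,-0.9,0],0],[0,[0,0,0],0]]'
cat >st.py <<'E'
from h import *
P=np.array([560,-109,0.]);Y=-.215
o=get_obs();R=np.array(o["orientation"])
print("t",round(o["t"],2),"tcp in switch",np.round(Rz(-Y)@(np.array(o["ee_pos"])-P),1),"yaw",round(np.arctan2(R[1,0],R[0,0]),3),"w",round(o["gripper_width"],1),"F sw",np.round(Rz(-Y)@o["force"],2))
E
python3 st.py
```

```text
t: 0.7
ee_pos: [232.6, -498.3, 205.3]
orientation: [[0.996, -0.091, -0.0], [-0.091, -0.996, 0.0], [-0.0, -0.0, -1.0]]
force: [0.3, -0.1, 0.3]
gripper_width: 57.3
gripper_force: 0.0
t: 1.2
ee_pos: [309.9, -375.3, 205.3]
orientation: [[0.978, -0.209, -0.0], [-0.209, -0.978, 0.0], [-0.0, -0.0, -1.0]]
force: [0.8, -0.7, 0.5]
gripper_width: 17.5
gripper_force: 0.0
t: 1.7
ee_pos: [414.0, -210.9, 205.5]
orientation: [[0.979, -0.203, 0.0], [-0.203, -0.979, 0.0], [0.0, -0.001, -1.0]]
force: [-0.5, -0.5, -0.0]
gripper_width: 0.1
gripper_force: 0.0
t 1.7 tcp in switch [-120.9 -130.7  205.5] yaw -0.205 w 0.1 F sw [-0.43 -0.58 -0.  ]
```

```bash
python3 -m pendant '[[0,[0.27,-0.87,0],0.1],[0,[0.27,-0.87,0],0],[0,[0.27,-0.87,0],0],[0,[0,0,0],0],[0,[0,0,0],0]]' >/dev/null; python3 st.py; python3 - <<'E'
from h import *
d=get_image("side");i=d["image"][130:280,290:490];cv2.imwrite("pics/s1.png",cv2.resize(i,None,fx=4,fy=4,interpolation=cv2.INTER_CUBIC))
w=get_image("wrist");cv2.imwrite("pics/w1.png",w["image"])
E
```

```text
t 2.2 tcp in switch [-81.   -4.5 205.2] yaw -0.22 w 0.5 F sw [ 0.32 -0.13  0.36]
```

View pics/s1.png

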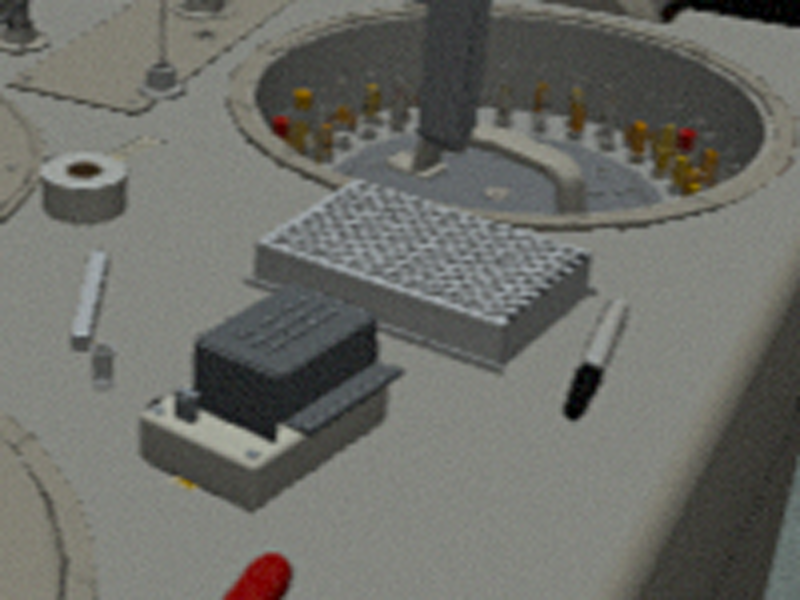

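The shut finger (crop 430–490, 0–150) hangs clear in front of the box. Next I lower it in front of the lip.

```bash
python3 -m pendant '[[0,[0,-0.09,0.9],0],[0,[0,0,0.9],0],[0,[0,0,0.9],0],[0,[0,0,0.9],0],[0,[0,0,0.3],0]]' >/dev/null; python3 st.py
python3 -m pendant '[[0,[0.1,0,0],0],[0,[0.06,0,0],0],[0,[0.06,0,0],0],[0,[0.04,0,0],0],[0,[0,0,0],0]]' >/dev/null; python3 st.py;  python3 - <<'E'
from h import *
d=get_image("side");i=d["image"][170:270,310:440];cv2.imwrite("pics/s2.png",cv2.resize(i,None,fx=6,fy=6,interpolation=cv2.INTER_CUBIC))
E
```

```text
t 2.8 tcp in switch [-83.3  -1.5   6.7] yaw -0.224 w 0.3 F sw [1.97 0.27 0.91]
t 3.3 tcp in switch [-67.2  -0.3  11.3] yaw -0.223 w 0.8 F sw [0.55 0.18 0.44]
```

View pics/s2.png

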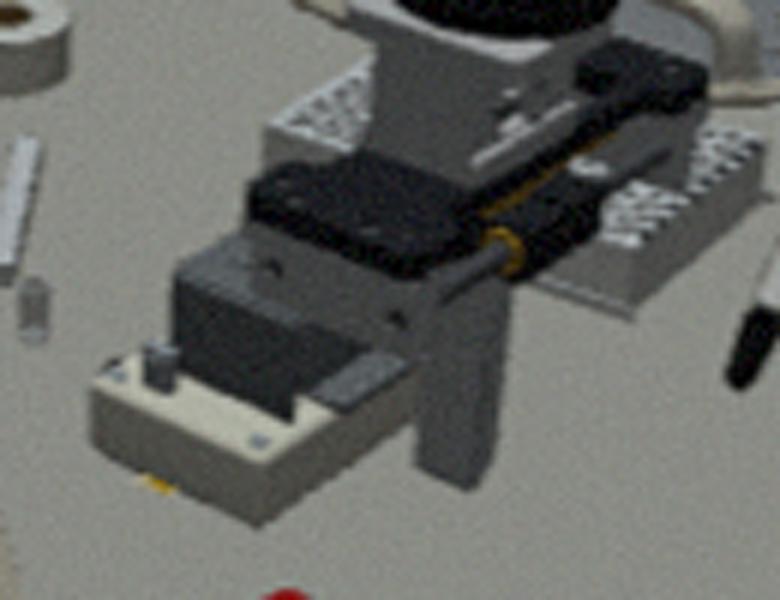

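The finger is just in front of the lip, and the palm clears the hood. Now I creep forward to light contact.

```bash
python3 -m pendant '[[0,[0.04,0,0],0],[0,[0.04,0,0],0],[0,[0.02,0,0],0],[0,[0.02,0,0],0],[0,[0,0,0],0]]' >/dev/null; python3 st.py; python3 -m pendant '[[0,[0.02,0,0],0],[0,[0.02,0,0],0],[0,[0.02,0,0],0],[0,[0,0,0],0],[0,[0,0,0],0]]' >/dev/null; python3 st.py
```

```text
t 3.85 tcp in switch [-61.8  -0.2  10.4] yaw -0.223 w 0.7 F sw [-0.25 -0.13 -0.76]
t 4.35 tcp in switch [-59.2  -0.3  10.4] yaw -0.223 w 0.3 F sw [-4.11 -0.45  1.12]
```

```bash
python3 -m pendant '[[0,[0.01,0,-0.08],0],[0,[0.02,0,-0.1],0],[0,[0.02,0,-0.1],0],[0,[0.03,0,-0.1],0],[0,[0,0,0],0]]' >/dev/null; python3 st.py;  python3 - <<'E'
from h import *
d=get_image("side");i=d["image"][170:270,310:440];cv2.imwrite("pics/s3.png",cv2.resize(i,None,fx=6,fy=6,interpolation=cv2.INTER_CUBIC))
E
```

```text
t 4.85 tcp in switch [-54.8  -0.3  30.3] yaw -0.223 w 0.6 F sw [-6.29 -0.07  0.63]
```

View pics/s3.png

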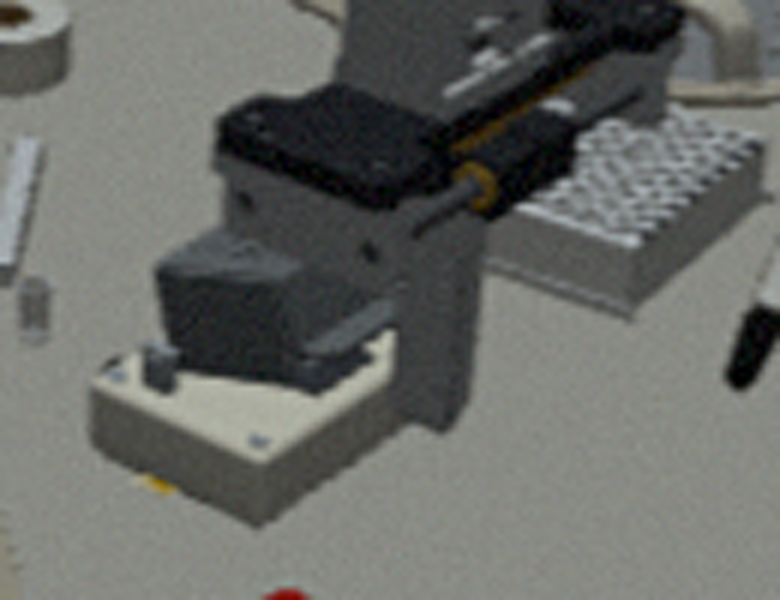

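The guard is following the finger up, with the lip now at about z 73. I continue along the arc.

```bash
python3 -m pendant '[[0,[0.04,0,-0.1],0],[0,[0.05,0,-0.1],0],[0,[0.06,0,-0.1],0],[0,[0.08,0,-0.1],0],[0,[0,0,0],0]]' >/dev/null; python3 st.py
```

```text
t 5.4 tcp in switch [-43.5  -0.4  50.9] yaw -0.223 w 0.2 F sw [-15.24   0.18  11.19]
```

```bash
python3 st.py; python3 - <<'E'
from h import *
d=get_image("side");i=d["image"][160:260,310:440];cv2.imwrite("pics/s4.png",cv2.convertScaleAbs(cv2.resize(i,None,fx=6,fy=6,interpolation=cv2.INTER_CUBIC),alpha=1.6,beta=10))
E
```

```text
t 5.4 tcp in switch [-43.5  -0.4  50.9] yaw -0.223 w 0.2 F sw [-15.24   0.18  11.19]
```

View pics/s4.png

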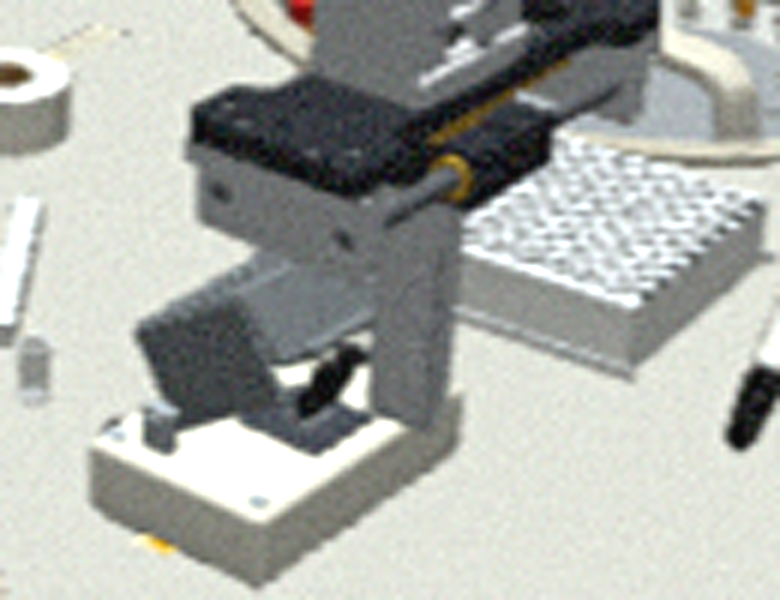

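The guard is well up and the paddle is in view, still off. The force of (-15, +11) points along the line to the hinge, so I've driven slightly too far forward. I'll ease it by rising.

```bash
python3 -m pendant '[[0,[-0.03,0,-0.05],0],[0,[0,0,-0.05],0],[0,[0.04,0,-0.05],0],[0,[0.04,0,-0.05],0],[0,[0,0,0],0]]' >/dev/null; python3 st.py
```

```text
t 5.95 tcp in switch [-40.5  -0.4  60. ] yaw -0.223 w 0.1 F sw [-4.55 -0.32  3.34]
```

```bash
python3 -m pendant '[[0,[0.04,0,-0.03],0],[0,[0.04,0,-0.04],0],[0,[0.04,0,-0.03],0],[0,[0,0,0],0],[0,[0,0,0],0]]' >/dev/null; python3 st.py;python3 -m pendant '[[0,[0,0,0.05],0],[0,[0,0,0.05],0],[0,[0,0,0.04],0],[0,[0,0,0],0],[0,[0,0,0],0]]' >/dev/null; python3 st.py
```

```text
t 6.45 tcp in switch [-34.9  -0.5  64.3] yaw -0.223 w 0.3 F sw [-2.42  0.32  2.11]
t 6.95 tcp in switch [-34.8  -0.5  57.3] yaw -0.223 w 0.4 F sw [-0.17  0.48 -0.19]
```

```bash
python3 -m pendant '[[0,[0,0,0.06],0],[0,[0,0,0.06],0],[0,[0,0,0.05],0],[0,[0,0,0],0],[0,[0,0,0],0]]' >/dev/null; python3 st.py; python3 - <<'E'
from h import *
d=get_image("side");i=d["image"][160:260,310:440];cv2.imwrite("pics/s5.png",cv2.convertScaleAbs(cv2.resize(i,None,fx=6,fy=6,interpolation=cv2.INTER_CUBIC),alpha=1.6,beta=10))
E
```

```text
t 7.45 tcp in switch [-34.8  -0.5  48.8] yaw -0.223 w 0.7 F sw [-0.27 -1.46 -0.06]
```

View pics/s5.png

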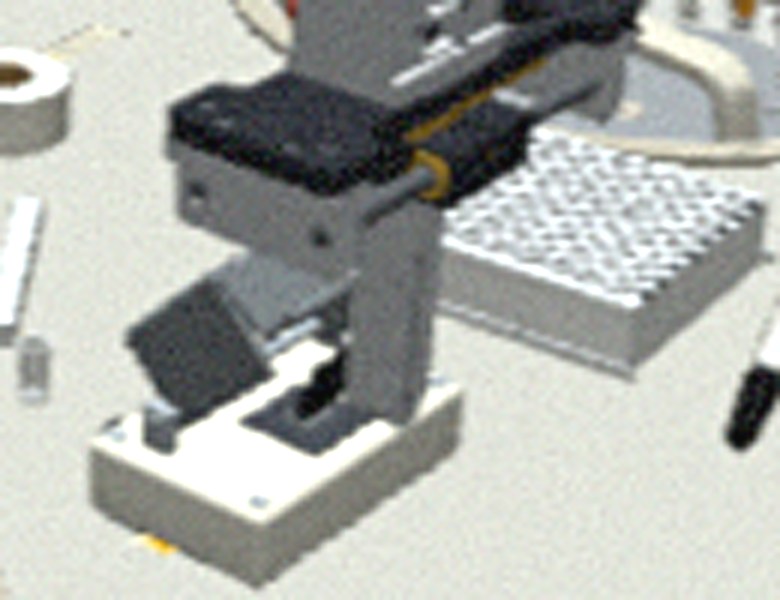

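The guard rests on the finger and the tip is right in front of the paddle. Now I push the paddle over.

```bash
python3 -m pendant '[[0,[0.06,0,0],0],[0,[0.06,0,0],0],[0,[0.06,0,0],0],[0,[0,0,0],0],[0,[0,0,0],0]]' >/dev/null; python3 st.py;python3 -m pendant '[[0,[0.06,0,0],0],[0,[0.06,0,0],0],[0,[0.04,0,0],0],[0,[0,0,0],0],[0,[0,0,0],0]]' >/dev/null; python3 st.py
```

```text
t 8.0 tcp in switch [-25.7  -0.5  48.9] yaw -0.223 w 0.7 F sw [ 0.6  -0.09  0.37]
t 8.5 tcp in switch [-17.7  -0.6  48.9] yaw -0.223 w 0.7 F sw [-1.4   0.04  0.3 ]
```

```bash
python3 -m pendant '[[0,[0.04,0,0],0],[0,[0.04,0,0],0],[0,[0.02,0,0],0],[0,[0,0,0],0],[0,[0,0,0],0]]' >/dev/null; python3 st.py;python3 -m pendant '[[0,[0.02,0,0],0],[0,[0.02,0,0],0],[0,[0,0,0],0],[0,[0,0,0],0],[0,[0,0,0],0]]' >/dev/null; python3 st.py
```

```text
t 9.0 tcp in switch [-12.9  -0.6  49.1] yaw -0.223 w 0.5 F sw [-3.77  0.27  4.53]
t 9.5 tcp in switch [-10.8  -0.7  49. ] yaw -0.223 w 0.7 F sw [-2.55  1.14  4.13]
```

```bash
for k in 1; do python3 -m pendant '[[0,[0.02,0,0],0],[0,[0.02,0,0],0],[0,[0,0,0],0],[0,[0,0,0],0],[0,[0,0,0],0]]' >/dev/null; python3 st.py; done; python3 - <<'E'
from h import *
d=get_image("side");i=d["image"][170:250,310:400];cv2.imwrite("pics/s6.png",cv2.convertScaleAbs(cv2.resize(i,None,fx=7,fy=7,interpolation=cv2.INTER_CUBIC),alpha=1.8,beta=15))
E
```

```text
t 10.0 tcp in switch [-9.7 -0.7 48.8] yaw -0.223 w 0.3 F sw [-8.48  0.61  8.37]
```

View pics/s6.png

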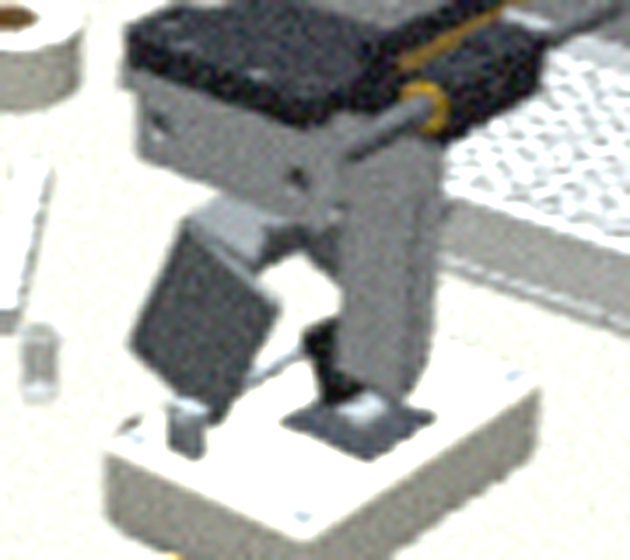

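```bash
python3 - <<'E'
from h import *
d=get_image("side")
P=np.array([560,-109,0.]);Y=-.215
def px(q):return np.round((proj(d,[Rz(Y)@np.array(q,float)+P])[0]-[310,170]+.5)*7-.5)
for a in(.84,.7,.6,.4,0):
    t=a-.42;s,c=np.sin(t),np.cos(t)
    print(a,px((-2+34*s+4.2*c,12,36+34*c-4.2*s)),px((-2+34*s-4.2*c,12,36+34*c+4.2*s)))
print("bezel/pivot",px((-2,12,38)),"tip front",px((0,12,49)),"blockfront",px((27,88,146)),px((27,0,146)),"boxFL",px((-30,62,35)))
for th in(1.0,1.1,1.2):
    a=th+.476;print(th,"hood corner",px((26-74*np.cos(a),42,47+74*np.sin(a))))
E
```

```text
0.84 [290. 331.] [310. 330.]
0.7 [301. 330.] [323. 332.]
0.6 [310. 330.] [332. 335.]
0.4 [328. 333.] [350. 343.]
0 [364. 352.] [384. 371.]
bezel/pivot [332. 428.] tip front [328. 395.] blockfront [103. 169.] [296.  67.] boxFL [304. 537.]
1.0 hood corner [226. 201.]
1.1 hood corner [206. 192.]
1.2 hood corner [186. 185.]
```

```bash
python3 -m pendant '[[0,[0.02,0,0],0],[0,[0.02,0,0],0],[0,[0,0,0],0],[0,[0,0,0],0],[0,[0,0,0],0]]' >/dev/null; python3 st.py
```

```text
t 10.6 tcp in switch [-9.1 -0.6 48.7] yaw -0.223 w 0.4 F sw [-20.22  -1.06  14.11]
```

That's the hard stop: force rose 12 N for 0.6 mm of travel, so the paddle is fully over. Now I withdraw straight back and let the guard come down along the finger.

```bash
python3 -m pendant '[[0,[-0.08,0,0],0],[0,[-0.1,0,0],0],[0,[-0.15,0,0],0],[0,[-0.2,0,0],0],[0,[-0.2,0,0],0]]' >/dev/null; python3 st.py; python3 -m pendant '[[0,[-0.2,0,0],0],[0,[-0.3,0,0],0],[0,[-0.4,0,0],0],[0,[-0.4,0,0],0],[0,[0,0,0],0]]' >/dev/null; python3 st.py; python3 -m pendant '[[0,[0,0,-0.6],0],[0,[0,0,-0.8],0],[0,[0,0,-0.8],0],[0,[0,0,-0.6],0],[0,[0,0,0],0]]' >/dev/null; python3 st.py; python3 - <<'E'
from h import *
d=get_image("side");i=d["image"][170:260,310:400];s=cv2.resize(i,None,fx=5,fy=5,interpolation=cv2.INTER_CUBIC)
i=get_image("top")["image"][220:285,330:400];cv2.imwrite("pics/f.png",np.hstack([s,cv2.resize(i,(350,450))]))
E
```

```text
t 11.1 tcp in switch [-44.3  -0.4  48.8] yaw -0.223 w 0.7 F sw [-0.59 -0.83 -0.37]
t 11.6 tcp in switch [-110.4    0.2   49. ] yaw -0.223 w 0.1 F sw [-0.55  0.02 -0.37]
t 12.1 tcp in switch [-106.4    0.   193.1] yaw -0.223 w 0.9 F sw [-0.29 -0.3  -0.46]
```

View pics/f.png

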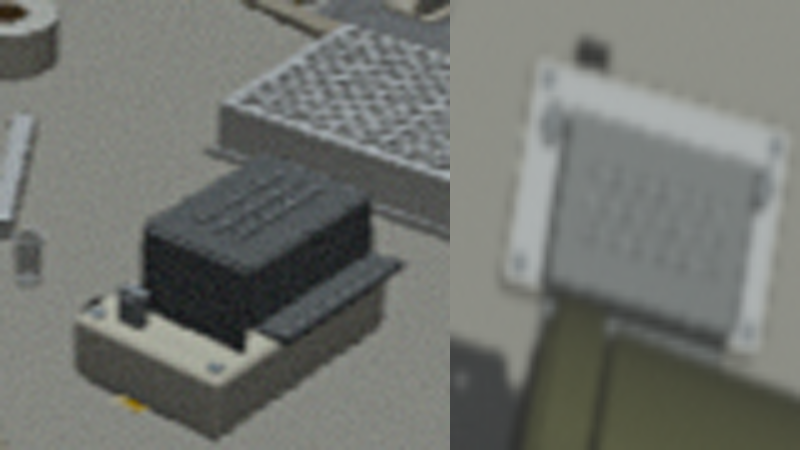

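The guard is fully shut, as in the first pictures, the robot is clear, and the cup and rack are where they were. I'm handing in the job.

```bash
python3 -c "
from rig import *
print(finish_job())"
```

```text
the job is handed in; nothing more can be done
None
```

I lifted the guard by its lip, pushed the paddle away from the robot until it hit its hard stop (felt as a sharp force rise, not seen under the shut guard), then withdrew the finger; the last picture shows the guard shut, and the job is handed in at about 12 s with no result reported back.

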